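Check the processor's return spring on the spring tester

ROBOT

A 7-joint arm with a two-finger parallel gripper is mounted at the origin on the work surface. World frame = base frame: x ahead of the robot, y to its left, z up, the work surface at z = 0. Lengths are in m, angles in rad, forces in N, time in s.
With the tool pointing down it reaches from about 0.4 to 0.85 m from the base axis. Payload 4.5 kg.
Tool frame: the origin (TCP) lies between the finger pads; the fingertips stand 11 mm ahead of it and the grasp point (between the pads) lies 8 mm behind it (r.nose_length is the distance from the TCP to the fingertips, in m); z points along the fingers, y is the line along which they close (so a half turn about z gives the same grasp; the last joint's range is limited). The gripper opens to 88 mm and grips with 3 to 60 N. Pads are 18 mm wide; open, the fingers measure 123 mm over their backs; the gripper's body (75 mm by 187 mm) begins 45 mm behind the grasp point.
Start: joints at [1.322, 0.689, -0.195, 1.565, 0.157, 0.902, -0.215], TCP at [0.174, -0.6, 0.25] pointing down, gripper open.
Joint ranges: [-3.01, 3.01], [-0.46, 2.08], [-1.47, 1.51], [0.13, 2.56], [-1, 4.14], [0.04, 2.09], [-2.66, 2.66]. Speed limits (rad/s): [2.57, 2.57, 3.14, 3.14, 3.14, 3.14, 3.14].

INTERFACE

Orientations are given as a unit quaternion [x, y, z, w].
In Python, from plant import get_state, snapshot, camera_model, r gives the robot as it stands.
- The arm moves only by the shell command python3 -m inch 'ROWS' [FORCE]. ROWS is text: rows parted by semicolons, each of 7 numbers parted by spaces: the opening, from -1 (shut) to 1 (fully open), then the shift along the tool's x, y, z in m, then the turn, a rotation vector about the tool's x, y, z in rad. A call has 1 to 20 rows; each row shifts and turns the commanded pose from where the row before left it, along the tool's axes as they then stand; what a row does not reach is not made up. A row lasts 1/12 s, in which the tool goes at most 41.7 mm and 7.16 degrees, less where a joint would pass 70% of its speed; a pose out of reach is approached as far as the arm can. A call is refused whole if a number of a shift passes 0.0417 or a number of a turn 0.125, either way. A call with a gripper value outside its range is refused whole. The fingers move at their own pace and stop on an object; FORCE is the grip in N (left out, the last holds). Time passes only in rows, so rows that do not move let the fingers close. It gives the time, the measured TCP pose, the force, the opening and the grip force at its end, in the units of the state.
- get_state(): the state, without advancing time (a new reading comes with each control period).
- snapshot(name): name is "scene" or "top" or "wrist"; returns (picture, depth): 400x640x3 uint8, red, green, blue; 400x640 float32, m along the optical axis (not along the pixel's ray), 0 where there is no reading.
- camera_model(name): a dict with "intrinsics" (3x3 intrinsics, pixels), "view" (4x4, takes a point from world to camera coordinates). Camera axes: x right, y down, z forward; pixel columns grow to the right and rows downward; lengths in m; the calibration is good to about 2 mm. A picture is of the moment at which its call begins: read the wrist's pose just before it. camera_model takes no time and is no camera call; for the wrist camera it gives the pose at the moment of the call.
- r.finish_job(): hands the job in; it is judged then, once.
The state is a dict: "clock": time; "q": joint angles; "qd": joint speeds; "joint_torque": joint torques, N m; "tool_pos": TCP position; "eef_rot": TCP orientation; "contact_force": force on the tool from outside, world axes, zero at the start; "moment": the same for the moment, N m; "opening": opening from 0.0 (shut) to 1.0 (fully open); "finger_force": force on a finger pad.
Only numpy, scipy, OpenCV 4.12 (cv2) and the standard library are available. Lean on these libraries where they do the work, as an engineer would, in place of code of your own. Each camera call takes 0.05 s, during which the arm holds its last target. There are 200 camera calls.

TASK

Seat the spring unit in the recess of the tester plate and press its cap straight down with about 12 newtons, holding that load for a second without ever exceeding 16, so that its flange pushes the yellow pointer down to the loaded length (move the pointer in no other way). The pointer stays where the spring left it: if it ended above the red line the spring is still good, so stand the unit upright in the bamboo tray; if it ended below the red line the spring is tired, so stand it upright in the glass ramekin. Leave everything else where it is.

Things in the scene. Friction and masses are not known exactly. Their poses are not given: they have to be found in the camera images.
- spring: Spring unit, loose, upright, 110 mm tall, 120-160 g. Steel cup with blue band, 32 mm wide, 46 mm tall, foot tapered to 27 mm. Above it a coil, then a sliding grey cap: flange 48 mm wide, underside 72 mm and top 78 mm above the foot, and a round knob 22 mm wide, 32 mm tall, to grip. It may be carried and pressed by the held knob. Origin: centre of the foot's underside, z up.
- cap_top (a point): Centre of the top of the unit's knob, 110 mm above the foot when free. The cap goes down up to about 24 mm into the cup and springs back. The coil is preloaded (1.5 to 8.5 N, differs from start to start, cannot be seen), then takes about 0.6 N more per mm; 12 N brings the cap down 5 to 18 mm.
- tester: Spring tester, fixed. Dark steel plate 120 x 130 mm, 20 mm thick, with a round recess 34.5 mm wide, 10 mm deep, chamfered, its axis 12 mm from the centre towards local +x. A post with a white board 66 mm wide, 116 mm high above the counter, stands on the robot's side (local -x), 42 to 56 mm from the recess axis. Origin: centre of the underside; x away from the robot, yawed up to 0.45 rad; z up.
- seat (a point): Centre of the recess floor, 10 mm above the counter, same axes as the tester; a fully seated unit has its origin here.
- pointer: Yellow pointer sliding on the post; stays where left (friction 0.6 N). Its tab, 10 mm wide, 4 mm thick, reaches to 19 mm from the recess axis, under the flange of a seated unit, which pushes it down. Starts up to 7 mm above the unloaded flange height (82 mm above the counter); seating takes it there. Origin: at the post, level with its upper face, the reading edge.
- mark (a point): Middle of the red reference line (2 mm thick) on the white board, 70 mm above the counter, at the post. Pointer origin higher than this: good spring; lower: tired spring.
- tray: Bamboo tray, loose, 160 (local x) x 140 mm, 22 mm tall, walls and floor 6 mm thick. For a good spring. Origin: centre of the underside. Tray and ramekin may be on either side of the robot.
- ramekin: Clear glass ramekin, loose, 92 mm across the rim, 74 mm at the foot, 45 mm tall, wall 5 mm, flat inner floor 63 mm wide, 6 mm up. For a tired spring. Origin: centre of the underside.
- bowl: Empty clear processor bowl with a grey handle, 176 mm across, 130 mm tall. Bystander. Origin: centre of the underside.
- pusher: Grey plastic pusher, 76 mm across at its foot, 115 mm tall, standing. Bystander. Origin: centre of the underside.
- jar: Glass jar with wooden lid, 68 mm across, 90 mm tall. Bystander. Origin: centre of the underside.
- mug: Blue mug, 82 mm across, 92 mm tall. Bystander. Origin: centre of the underside.
- screwdriver: Screwdriver lying on the counter, 190 mm long, red handle. Bystander. Origin: midway along it, on its underside.
Not all that is in view belongs to the job. What is shaped like the ramekin but green or purple is not meant.

How it is judged:
On the way:
1. the unit, fully home and upright in the recess, is held for 0.8 s under a load of 10 to 15 N on the plate (horizontal distance between spring and seat below 0.003 m and z of spring in the frame of seat below 0.002 m and angle between spring's own z axis and vertical below 0.08 rad and contact force between spring and tester between 10 and 15 N), for 0.8 s.
At the end, for the whole second after the job is handed in: The unit stands upright (within 0.15 rad), at rest and released: on the tray's floor if the pointer was left above the red line, on the ramekin's floor if it was left below; within 1.5 mm of the line either will do (angle between spring's own z axis and vertical below 0.15 rad and linear speed of spring below 0.02 m/s and ((z of pointer in the frame of mark above -0.0015 m and x of spring in the frame of tray between -0.066 and 0.066 m and y of spring in the frame of tray between -0.056 and 0.056 m and z of spring in the frame of tray below 0.012 m) or (z of pointer in the frame of mark below 0.0015 m and horizontal distance between spring and ramekin below 0.032 m and z of spring in the frame of ramekin below 0.012 m))); the robot touches nothing.
It fails at once if more than 17.5 N on the tester plate (16 N of pressing and the unit's weight) (contact force between spring and tester above 17.5 N).
It fails at once if the pointer is pushed by the fingers (contact force between the fingers and pointer above 0.5 N).
It fails at once if tray or ramekin shoved more than 40 mm (distance of any of tray, ramekin from where it was at the start of the episode above 0.04 m).
It fails at once if another thing moved more than 30 mm (distance of any of bowl, pusher, jar, mug, screwdriver from where it was at the start of the episode above 0.03 m).
It also fails if it takes over 54 s, if anything falls off the work surface, if the arm or the gripper's body presses on something with over 40 N, if the wrist force passes 120 N, or if a joint passes its speed limit or range.

## Working session

There is one attempt and no reset: what is moved stays moved. The work goes in short steps, Python scripts to look and compute and a shell command to move; the robot and the scene stay as the last step left them, time stands still between calls to the robot, and variables do not carry over. Pictures are saved under pics/ and viewed, at most 10 in all, crops included, and the job is handed in when it is done.

```bash
mkdir -p pics; ls
cat > h.py <<'E'
import numpy as np, cv2
from scipy.spatial.transform import Rotation as R
from plant import get_state, snapshot, camera_model, r
def cam(n):
    m=camera_model(n); return np.array(m["intrinsics"]),np.array(m["view"])
def pts(depth,K,V):
    v,u=np.mgrid[:depth.shape[0],:depth.shape[1]]
    P=np.stack([(u-K[0,2])/K[0,0]*depth,(v-K[1,2])/K[1,1]*depth,depth],-1)
    return (P-V[:3,3])@V[:3,:3]
def ray(u,v,K,V,z):
    d=V[:3,:3].T@np.linalg.solve(K,[u,v,1.]); o=-V[:3,:3].T@V[:3,3]
    return o+d*(z-o[2])/d[2]
E
python3 - <<'E'
from h import *
for n in("scene","top"):
    K,V=cam(n); p,d=snapshot(n); cv2.imwrite(f"pics/{n}0.png",p[:,:,::-1]); np.savez(f"{n}0.npz",p=p,d=d,K=K,V=V)
    print(n,K.round(1).tolist(),(-V[:3,:3].T@V[:3,3]).round(3))
s=get_state(); print(s)
E
```

```text
pics
scene [[439.8, 0.0, 317.1], [0.0, 439.8, 205.8], [0.0, 0.0, 1.0]] [1.108 0.318 1.092]
top [[402.8, 0.0, 328.8], [0.0, 402.8, 205.7], [0.0, 0.0, 1.0]] [0.385 0.019 1.353]
{'clock': 0.1, 'q': array([ 1.321776  ,  0.68993148, -0.19450265,  1.56621713,  0.15728638,
        0.90252593, -0.21510009]), 'qd': array([-0.00043379, -0.00153411,  0.00080169, -0.00135132, -0.0004972 ,
        0.00081928,  0.00057013]), 'joint_torque': array([-3.07436072e-03, -5.28499067e+01, -1.27196476e+00, -1.53836346e+01,
       -5.27026970e-02,  1.97424597e-03,  4.97393034e-05]), 'tool_pos': array([ 0.17421405, -0.59965472,  0.24897631]), 'eef_rot': array([ 9.90014248e-01,  1.40964789e-01, -1.80202402e-04, -8.27364940e-04]), 'contact_force': array([ 0.47876918,  1.17066899, -0.50172867]), 'moment': array([-0.04340993,  0.04495929,  0.00733916]), 'finger_force': 0.0, 'opening': 1.0007209815934008}
```

View pics/scene0.png

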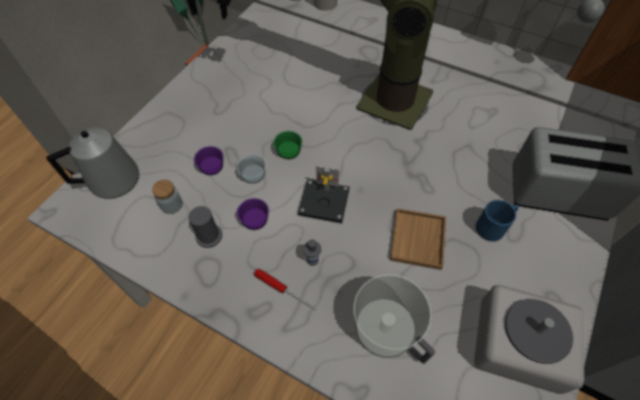

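View pics/top0.png

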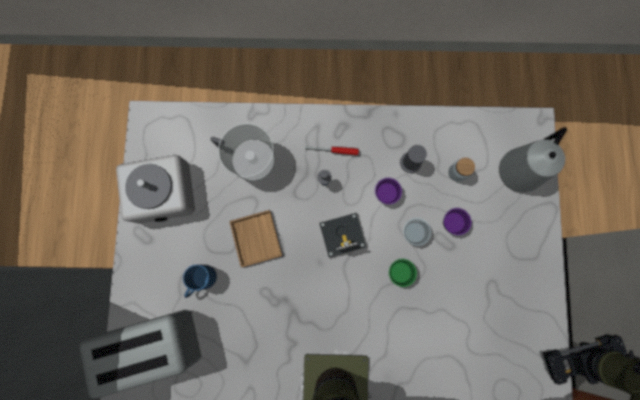

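The scene view shows the spring at (313,252), tester at (325,200), tray at (418,238) and clear ramekin at (251,170). In the top view they are at (325,178), (344,235), (257,239) and (418,233), and the bystanders are clear of the path.

Run:
```python
from h import *
D={n:np.load(n+"0.npz") for n in("scene","top")}
box={"spring":{"top":(312,165,340,192),"scene":(298,234,328,268)},
"tester":{"top":(312,205,376,262),"scene":(290,160,355,225)},
"tray":{"top":(225,205,290,272),"scene":(380,200,455,275)},
"ram":{"top":(402,218,434,249),"scene":(234,153,268,185)}}
for k,b in box.items():
  for n,(x0,y0,x1,y1) in b.items():
    a=D[n]; P=pts(a["d"],a["K"],a["V"])[y0:y1,x0:x1]; I=a["p"][y0:y1,x0:x1].astype(int)
    z=P[...,2]; ok=a["d"][y0:y1,x0:x1]>0
    lo,hi={"spring":(.07,.13),"tester":(.012,.03),"tray":(.012,.03),"ram":(.03,.06)}[k]
    m=ok&(z>lo)&(z<hi)
    q=P[m]
    print(k,n,m.sum(), q.mean(0).round(4) if m.sum() else "", "zmax",z[ok].max().round(3))
    if k=="spring" and m.sum(): 
        mm=ok&(z>.1); print("  knob",mm.sum(),P[mm].mean(0).round(4) if mm.any() else "", "rng",q.min(0).round(3),q.max(0).round(3))
    if k in("tester","tray") and m.sum()>5:
        print("  rect",cv2.minAreaRect((q[:,:2]*1000).astype(np.float32)))
    if k=="tester":
        ym=(I[...,0]>I[...,2]+40)&(I[...,1]>I[...,2]+25); v,u=np.nonzero(ym); print("  yellow",ym.sum(),P[ym].mean(0).round(4),P[ym].min(0).round(3),P[ym].max(0).round(3))
    if k=="ram" and m.sum(): print("  circle",cv2.minEnclosingCircle((q[:,:2]*1000).astype(np.float32)))
```

```text
spring top 166 [0.6667 0.0501 0.0848] zmax 0.115
  knob 37 [0.6683 0.05   0.109 ] rng [0.646 0.029 0.07 ] [0.691 0.072 0.115]
spring scene 255 [0.674  0.0523 0.0877] zmax 0.114
  knob 68 [0.6712 0.0504 0.109 ] rng [0.645 0.026 0.074] [0.694 0.073 0.114]
tester top 1248 [ 0.4883 -0.0122  0.0189] zmax 0.119
  rect ((487.14208984375, -12.88165283203125), (120.0282211303711, 130.08531188964844), 16.673126220703125)
  yellow 51 [ 0.4651 -0.0194  0.074 ] [ 0.444 -0.04   0.017] [ 0.485 -0.009  0.114]
tester scene 1471 [ 0.4927 -0.0116  0.02  ] zmax 0.12
  rect ((488.13714599609375, -13.734046936035156), (124.9968490600586, 130.48231506347656), 16.731016159057617)
  yellow 74 [ 0.4693 -0.0182  0.0934] [ 0.444 -0.044  0.021] [1.108 0.318 1.092]
tray top 372 [0.4696 0.2779 0.0199] zmax 0.028
  rect ((469.90826416015625, 276.0876159667969), (159.96279907226562, 140.967529296875), 17.039945602416992)
tray scene 600 [0.4736 0.2779 0.0199] zmax 0.133
  rect ((470.9173583984375, 275.0526123046875), (163.4303436279297, 140.1851348876953), 17.29249382019043)
ram top 192 [ 0.5024 -0.2602  0.0413] zmax 0.049
  circle ((500.79693603515625, -254.90457153320312), 45.883949279785156)
ram scene 281 [ 0.4987 -0.2579  0.0405] zmax 0.051
  circle ((500.8081359863281, -253.95394897460938), 47.884437561035156)
```

```bash
R="0.3 0.0329 -0.0243 0 0 0 0"; python3 -m inch '0.3 0.0329 -0.0243 0 0 0 0;0.3 0.0329 -0.0243 0 0 0 0;0.3 0.0329 -0.0243 0 0 0 0;0.3 0.0329 -0.0243 0 0 0 0;0.3 0.0329 -0.0243 0 0 0 0;0.3 0.0329 -0.0243 0 0 0 0;0.3 0.0329 -0.0243 0 0 0 0;0.3 0.0329 -0.0243 0 0 0 0;0.3 0.0329 -0.0243 0 0 0 0;0.3 0.0329 -0.0243 0 0 0 0;0.3 0.0329 -0.0243 0 0 0 0;0.3 0.0329 -0.0243 0 0 0 0;0.3 0.0329 -0.0243 0 0 0 0;0.3 0.0329 -0.0243 0 0 0 0;0.3 0.0329 -0.0243 0 0 0 0;0.3 0.0329 -0.0243 0 0 0 0;0.3 0.0329 -0.0243 0 0 0 0;0.3 0.0329 -0.0243 0 0 0 0;0.3 0.0329 -0.0243 0 0 0 0;0.3 0 0 0 0 0 0'
cat > look.py <<'E'
from h import *
import sys
n=sys.argv[1]
s=get_state(); K,V=cam("wrist"); p,d=snapshot("wrist"); cv2.imwrite(f"pics/{n}.png",p[:,:,::-1]); np.savez(n+".npz",p=p,d=d,K=K,V=V)
print("tcp",s["tool_pos"].round(4),"Rz",R.from_quat(s["eef_rot"]).as_matrix().round(4).tolist(),"F",s["contact_force"].round(2),"t",s["clock"])
E
python3 look.py w1
```

```text
clock: 1.77
tool_pos: [0.6494, 0.0289, 0.2491]
eef_rot: [0.989, 0.147, 0.002, -0.004]
contact_force: [0.9, 1.3, -1.0]
opening: 0.649
finger_force: 0.0
tcp [0.6494 0.0289 0.2491] Rz [[0.957, 0.2901, 0.0036], [0.29, -0.957, 0.0083], [0.0059, -0.0069, -1.0]] F [ 0.94  1.28 -1.05] t 1.7667
```

View pics/w1.png

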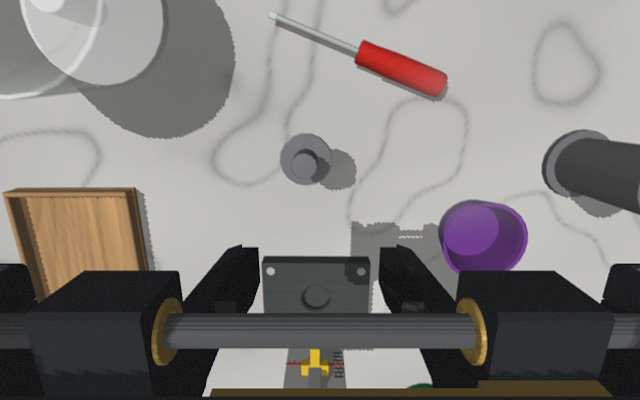

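The wrist view shows the spring's flange at (306,158) with the knob at (304,165). The recess is at (316,297), with the yellow pointer at (315,362) on the red line's board.

Run:
```python
from h import *
a=np.load("w1.npz"); K,V=a["K"],a["V"]; P=pts(a["d"],K,V)
S=P[125:200,270:345]; d=a["d"][125:200,270:345]
for lo,hi in((.1,.12),(.073,.085)):
    m=(d>0)&(S[...,2]>lo)&(S[...,2]<hi); q=S[m]; c,rr=cv2.minEnclosingCircle((q[:,:2]*1000).astype(np.float32)); print(m.sum(),q.mean(0).round(4),np.round(c,1),rr)
g=cv2.cvtColor(a["p"],cv2.COLOR_RGB2GRAY)[280:315,295:338]
print(g[17],g[:,21])
m=(P[...,2]>.012)&(P[...,2]<.03); m[:,:262]=0;m[:,372:]=0;m[:240]=0;m[312:]=0
q=P[m]; print(q.min(0),q.max(0))
for w in((303,297),(330,297),(316,284),(316,311)): print(w,ray(*w,K,V,.02).round(4))
```

```text
556 [0.6702 0.0504 0.1091] [669.4  50.4] 10.945230484008789
1490 [0.6718 0.0505 0.0774] [669.4  50.5] 23.8378963470459
[76 72 74 74 77 62 49 41 48 51 62 74 73 76 77 76 75 76 76 77 76 78 77 79
 77 75 74 77 77 76 76 78 79 71 61 67 73 75 78 76 75 78 76] [74 76 72 73 70 73 76 74 79 75 78 74 74 75 77 78 77 78 77 73 71 75 79 75
 77 75 59 42 45 49 57 65 65 55 47]
[ 0.46133897 -0.07709828  0.01200113] [0.56390722 0.06581625 0.02241318]
(303, 297) [0.4957 0.0049 0.02  ]
(330, 297) [ 0.5054 -0.0267  0.02  ]
(316, 284) [ 0.5175 -0.0052  0.02  ]
(316, 311) [ 0.4815 -0.016   0.02  ]
```

```bash
python3 -m inch '0.3 0.013 -0.0075 0.02 0 0 0;0.3 0.0125 -0.0073 0.02 0 0 0;0.3 0 0 0.02 0 0 0;0.3 0 0 0.02 0 0 0;0.3 0 0 0 0 0 0;0.3 0 0 0 0 0 0;0.3 0 0 0 0 0 0'
cat > go.py <<'E'
from h import *
import sys
# usage: go.py x y z yaw -> shift/turn in tool axes
t=np.array([float(v) for v in sys.argv[1:4]]); yaw=float(sys.argv[4])
s=get_state(); M=R.from_quat(s["eef_rot"]).as_matrix()
G=np.array([[np.cos(yaw),np.sin(yaw),0],[np.sin(yaw),-np.cos(yaw),0],[0,0,-1]])
print("tcp",s["tool_pos"].round(4),"shift",(M.T@(t-s["tool_pos"])).round(4),"turn",R.from_matrix(M.T@G).as_rotvec().round(4),"F",s["contact_force"].round(2),"grip",round(float(s["finger_force"]),1),round(float(s["opening"]),3),"t",round(float(s["clock"]),2))
E
python3 go.py .6695 .0505 .093 .291
```

```text
clock: 2.4
tool_pos: [0.6666, 0.038, 0.1707]
eef_rot: [0.99, 0.14, 0.001, 0.0]
contact_force: [-0.5, 0.7, 0.5]
opening: 0.647
finger_force: 0.0
tcp [0.6666 0.038  0.1707] shift [ 0.0062 -0.0113  0.0777] turn [ 0.0008 -0.001  -0.0094] F [-0.51  0.71  0.48] grip 0.0 0.647 t 2.4
```

```bash
python3 -m inch '0.3 0.0032 -0.0057 0 0 0 -0.0094;0.3 0.003 -0.0056 0 0 0 0;0.3 0 0 0.02 0 0 0;0.3 0 0 0.01 0 0 0;0.3 0 0 0 0 0 0;0.3 0 0 0 0 0 0;0.3 0 0 0 0 0 0'; python3 go.py .6695 .0505 .093 .291
```

```text
clock: 2.98
tool_pos: [0.6694, 0.0515, 0.1403]
eef_rot: [0.989, 0.146, 0.0, 0.0]
contact_force: [0.2, -0.7, -0.7]
opening: 0.649
finger_force: 0.0
tcp [0.6694 0.0515 0.1403] shift [-0.0002  0.001   0.0473] turn [ 0.0003 -0.0008  0.0011] F [ 0.2  -0.72 -0.7 ] grip 0.0 0.649 t 2.98
```

```bash
python3 -m inch '0.3 0 0.001 0.015 0 0 0;0.3 0 0 0.015 0 0 0;0.3 0 0 0.01 0 0 0;0.3 0 0 0.0065 0 0 0;0.3 0 0 0 0 0 0;0.3 0 0 0 0 0 0;0.3 0 0 0 0 0 0;-1 0 0 0 0 0 0;-1 0 0 0 0 0 0;-1 0 0 0 0 0 0;-1 0 0 0 0 0 0;-1 0 0 0 0 0 0;-1 0 0 0 0 0 0;-1 0 0 0 0 0 0;-1 0 0 0 0 0 0' 40; python3 go.py .6695 .0505 .14 .291
```

```text
clock: 4.23
tool_pos: [0.6707, 0.0505, 0.095]
eef_rot: [0.989, 0.145, 0.002, 0.0]
contact_force: [0.4, -0.6, 5.1]
opening: 0.236
finger_force: 40.2
tcp [0.6707 0.0505 0.095 ] shift [-0.001  -0.0003 -0.045 ] turn [ 0.0009 -0.0033  0.0009] F [ 0.37 -0.62  5.14] grip 40.2 0.236 t 4.23
```

```bash
python3 -m inch '-1 0 0 -0.01 0 0 0;-1 0 0 -0.015 0 0 0;-1 0 0 -0.015 0 0 0;-1 0 0 -0.01 0 0 0;-1 0 0 0 0 0 0;-1 0 0 0 0 0 0;-1 0 0 0 0 0 0;-1 0 0 0 0 0 0'; python3 go.py .4993 -.0101 .145 .291; python3 look.py w2
```

```text
clock: 4.9
tool_pos: [0.6684, 0.0505, 0.1422]
eef_rot: [0.989, 0.146, -0.001, 0.0]
contact_force: [0.4, -1.1, -1.5]
opening: 0.236
finger_force: 40.4
tcp [0.6684 0.0505 0.1422] shift [-0.1794  0.0093 -0.0025] turn [-0.0003  0.0021  0.0014] F [ 0.37 -1.1  -1.53] grip 40.4 0.236 t 4.9
tcp [0.6684 0.0505 0.1422] Rz [[0.9576, 0.2882, -0.0021], [0.2882, -0.9576, -0.0003], [-0.0021, -0.0003, -1.0]] F [ 0.37 -1.1  -1.53] t 4.9
```

View pics/w2.png

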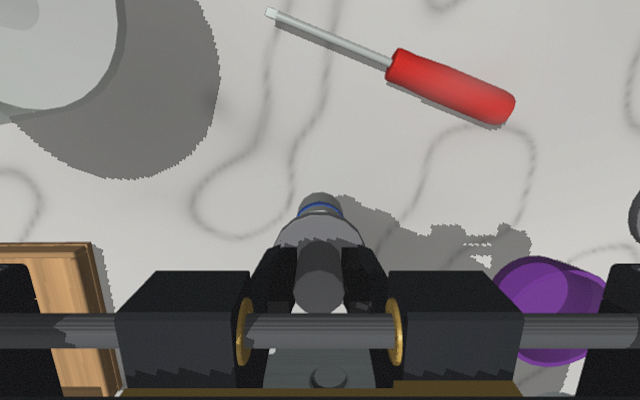

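The unit is held upright in the fingers: knob at (320,285), flange at (320,235), blue band at (320,208). The recess is partly visible at (328,376).

```bash
python3 -m inch '-1 -0.03 0.0016 0 0 0 0;-1 -0.03 0.0016 0 0 0 0;-1 -0.03 0.0016 0 0 0 0;-1 -0.03 0.0015 0 0 0 0;-1 -0.03 0.0015 0 0 0 0;-1 -0.0294 0.0015 0 0 0 0;-1 0 0 0 0 0 0;-1 0 0 0 0 0 0;-1 0 0 0 0 0 0;-1 0 0 0 0 0 0;-1 0 0 0 0 0 0'; python3 go.py .4993 -.0101 .125 .291
python3 - <<'E'
from h import *
a=np.load("w2.npz")
for w in((328,366),(309,377),(347,377)): print(ray(*w,a["K"],a["V"],.02).round(4))
p,d=snapshot("scene"); K,V=cam("scene"); cv2.imwrite("pics/s2.png",cv2.resize(p[130:240,260:400,::-1],None,fx=5,fy=5,interpolation=3))
E
python3 look.py w3
```

```text
clock: 5.87
tool_pos: [0.5016, -0.0094, 0.143]
eef_rot: [0.989, 0.146, 0.001, -0.0]
contact_force: [0.1, -0.1, -1.8]
opening: 0.237
finger_force: 41.6
tcp [ 0.5016 -0.0094  0.143 ] shift [-0.0024  0.      0.018 ] turn [ 0.     -0.0013  0.0019] F [ 0.09 -0.13 -1.79] grip 41.6 0.237 t 5.87
[ 0.5159 -0.0037  0.02  ]
[0.4986 0.0097 0.02  ]
[ 0.5089 -0.0245  0.02  ]
tcp [ 0.5013 -0.0095  0.143 ] Rz [[0.9574, 0.2887, 0.0008], [0.2887, -0.9574, 0.0002], [0.0008, 0.0, -1.0]] F [-0.34 -0.67 -1.53] t 5.9167
```

View pics/s2.png

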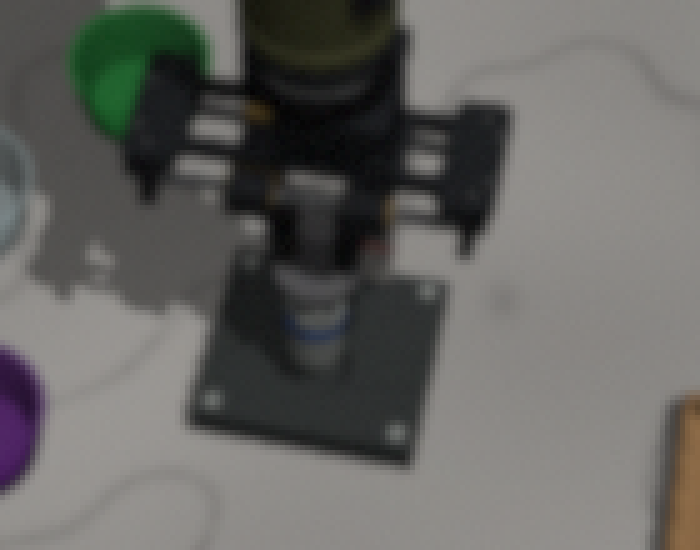

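View pics/w3.png

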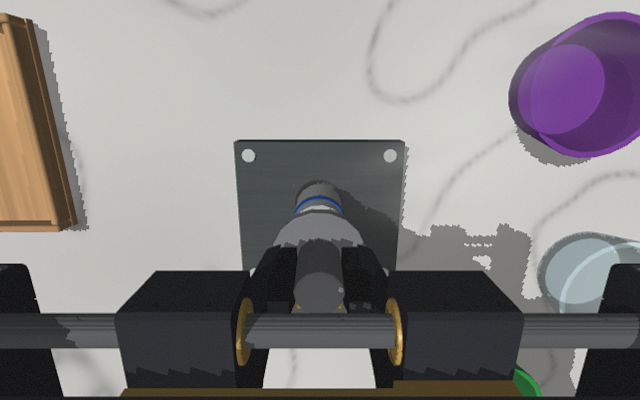

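The unit hangs over the plate. In the wrist view the plate's front edge is at row 141, its corner screws at (248,156) and (390,155), and the unit's column is 319, midway between them.

Run:
```python
from h import *
a=np.load("w3.npz"); K,V=a["K"],a["V"]; P=pts(a["d"],K,V)
e=np.array([np.cos(.291),np.sin(.291)]); f=np.array([-e[1],e[0]])
A,B=[ray(*w,K,V,.02)[:2] for w in((248,156),(390,155))]
print("screws",A,B,"yaw",np.arctan2(*(A-B)[::-1])-np.pi/2)
m=(abs(P[...,2]-.02)<.004)&(a["d"]>0); m[:,:225]=0;m[:,412:]=0;m[270:]=0
q=P[m][:,:2]; x=q@e; y=q@f
top=x.max(); print("front edge x",top,"axis x",top-.048,"ymid",(y.min()+y.max())/2,y.max()-y.min())
for name,v in(("est",np.array([.4993,-.0101])),("tcp",np.array([.5013,-.0095])),("scr",(A+B)/2)): print(name,v@e,v@f)
# spring flange pts
m=(P[...,2]>.11)&(P[...,2]<.135)&(a["d"]>0); m[:,:270]=0;m[:,370:]=0;m[:205]=0;m[245:]=0
print("flange z",np.median(P[m][:,2]))
q=P[m][:,:2]; print("flange front x",(q@e).max()-.024,"y",((q@f).max()+(q@f).min())/2)
m=(P[...,2]>.045)&(P[...,2]<.11)&(a["d"]>0); m[:,:280]=0;m[:,360:]=0;m[:170]=0;m[225:]=0
q=P[m]; print("cup front x",np.percentile(q[:,:2]@e,98)-.016,"y",((q[:,:2]@f).max()+(q[:,:2]@f).min())/2,"minz",q[:,2].min())
```

```text
screws [0.51869388 0.05284616] [ 0.55067412 -0.05083229] yaw 0.2991964432292389
front edge x 0.523275851283956 axis x 0.47527585128395605 ymid -0.1520117841984363 0.13045472049711587
est 0.47541035760469735 -0.15292969588073385
tcp 0.4774984186886308 -0.1529287420658949
scr 0.5124934171864618 -0.15244175952501335
flange z 0.12317060948591427
flange front x 0.47780994269880417 y -0.15229406606153495
cup front x 0.48113098330663945 y -0.1523026200219334 minz 0.04812244214365193
```

```bash
python3 -m inch '-1 -0.0025 0 0 0 0 0;-1 0 0 0 0 0 0;-1 0 0 0 0 0 0;-1 0 0 0 0 0 0';python3 go.py .4993 -.0104 .125 .291
python3 - <<'E'
from h import *
a=np.load("w3.npz"); K,V=a["K"],a["V"]; P=pts(a["d"],K,V)
e=np.array([np.cos(.291),np.sin(.291)]); f=np.array([-e[1],e[0]])
for v in range(178,216,4):
    q=P[v,305:334]; print(v,(q[14,:2]@e).round(4),q[14,2].round(4))
E
```

```text
clock: 6.3
tool_pos: [0.4977, -0.0108, 0.1432]
eef_rot: [0.989, 0.146, -0.0, 0.0]
contact_force: [-0.1, -0.1, -1.7]
opening: 0.238
finger_force: 41.6
tcp [ 0.4977 -0.0108  0.1432] shift [0.0016 0.0001 0.0182] turn [0.0001 0.     0.0011] F [-0.08 -0.05 -1.72] grip 41.6 0.238 t 6.3
178 0.4948 0.0196
182 0.4889 0.0078
186 0.4972 0.0552
190 0.4967 0.0638
194 0.496 0.0711
198 0.496 0.0802
202 0.4955 0.087
206 0.4944 0.0915
210 0.5015 0.1209
214 0.5002 0.123
```

```bash
cat > meas.py <<'E'
import sys,subprocess
from h import *
K,V=cam("wrist"); p,d=snapshot("wrist"); np.savez("wl.npz",p=p,d=d,K=K,V=V); P=pts(d,K,V)
e=np.array([np.cos(.291),np.sin(.291)]); f=np.array([-e[1],e[0]])
m=(abs(P[...,2]-.02)<.004)&(d>0); m[:,:200]=0;m[:,430:]=0;m[270:]=0
m=m&(p.max(2)<110)
q=P[m][:,:2]; print("axis x",(np.percentile(q@e,99.5)-.048).round(4),"y",((q@f).min()/2+(q@f).max()/2).round(4))
c=P[:,315:324].reshape(-1,3); c=c[(c[:,2]>.02)&(c[:,2]<.145)]; c=c[(c[:,:2]@e<.51)&(c[:,:2]@e>.478)]
z=c[:,2]; x=c[:,:2]@e
zf=np.median(z[(x>0.48)&(z>.1)]) if 0 else None
for lo in np.arange(.02,.14,.008):
    k=(z>=lo)&(z<lo+.008)
    if k.sum()>3: print(round(lo+.004,3),"front x",np.percentile(x[k],90).round(4),k.sum())
s=get_state(); print("tcp",(s["tool_pos"][:2]@e).round(4),(s["tool_pos"][:2]@f).round(4),s["tool_pos"][2].round(4),"F",s["contact_force"].round(2),"t",round(float(s["clock"]),2))
E
python3 -m inch '-1 0.0012 0 0 0 -0.03 0;-1 0 0 0 0 -0.02 0;-1 0 0 0 0 0 0;-1 0 0 0 0 0 0;-1 0 0 0 0 0 0'|head -2; python3 meas.py
```

```text
clock: 6.72
tool_pos: [0.4986, -0.0105, 0.1432]
axis x 0.4751 y -0.1524
0.024 front x 0.5085 23
0.048 front x 0.49 16
0.056 front x 0.49 31
0.064 front x 0.49 31
0.072 front x 0.4904 28
0.08 front x 0.4904 48
0.088 front x 0.4898 66
0.12 front x 0.4974 262
0.128 front x 0.4851 68
0.136 front x 0.4849 76
tcp 0.4745 -0.1531 0.1432 F [-0.14  0.15 -1.37] t 6.77
```

```bash
python3 -m inch '-1 0.0016 0 0.01 0 0 0;-1 0.0005 0 0.01 0 0 0;-1 0.0003 0 0.006 0 0 0;-1 0.0002 0 0.004 0 0 0;-1 0 0 0 0 0 0;-1 0 0 0 0 0 0;-1 0 0 0 0 0 0' ; python3 meas.py
```

```text
clock: 7.35
tool_pos: [0.5, -0.0101, 0.1132]
eef_rot: [0.989, 0.146, -0.025, 0.004]
contact_force: [0.3, 0.1, -1.7]
opening: 0.239
finger_force: 41.7
axis x 0.475 y -0.1525
0.024 front x 0.5063 66
0.032 front x 0.4914 36
0.04 front x 0.4915 27
0.048 front x 0.4921 44
0.056 front x 0.4915 49
0.064 front x 0.4912 32
0.088 front x 0.4992 53
0.096 front x 0.4975 258
0.104 front x 0.4865 74
0.112 front x 0.4864 77
0.12 front x 0.4864 110
0.128 front x 0.4851 138
tcp 0.4762 -0.1532 0.1133 F [-0.39 -0.09 -1.48] t 7.4
```

```bash
python3 -m inch '-1 0.0001 0 0.002 0 0 0;-1 0.0001 0 0.002 0 0 0;-1 0 0 0 0 0 0;-1 0 0 0 0 0 0;-1 0 0 0 0 0 0;-1 0 0 0 0 0 0' |grep -E 'pos|force'; python3 -m inch '-1 0 0 0.0015 0 0 0;-1 0 0 0 0 0 0;-1 0 0 0 0 0 0;-1 0 0 0 0 0 0'|grep -E 'pos|force'
```

```text
tool_pos: [0.4999, -0.0101, 0.1091]
contact_force: [-1.0, -0.1, -2.0]
finger_force: 41.7
tool_pos: [0.5001, -0.01, 0.1078]
contact_force: [0.7, -0.8, 2.6]
finger_force: 41.7
```

```bash
python3 -m inch '-1 0 0 0.001 0 0 0;-1 0 0 0 0 0 0;-1 0 0 0 0 0 0;-1 0 0 0 0 0 0'|grep -E 'pos|force'; python3 -m inch '-1 0 0 0.001 0 0 0;-1 0 0 0 0 0 0;-1 0 0 0 0 0 0;-1 0 0 0 0 0 0'|grep -E 'pos|force'; python3 meas.py;  python3 - <<'E'
from h import *
p,d=snapshot("wrist"); cv2.imwrite("pics/w4.png",cv2.resize(p[130:280,220:420,::-1],None,fx=4,fy=4,interpolation=2))
E
```

```text
tool_pos: [0.5001, -0.01, 0.1068]
contact_force: [0.4, 1.0, 4.7]
finger_force: 41.9
tool_pos: [0.5, -0.0101, 0.1057]
contact_force: [-0.3, 0.2, 5.0]
finger_force: 42.1
axis x 0.4751 y -0.1523
0.024 front x 0.5075 66
0.032 front x 0.4913 34
0.04 front x 0.4919 29
0.048 front x 0.4916 49
0.056 front x 0.4914 39
0.08 front x 0.499 31
0.088 front x 0.4974 279
0.096 front x 0.4864 70
0.104 front x 0.4863 80
0.112 front x 0.4864 87
0.12 front x 0.4856 170
tcp 0.4761 -0.1531 0.1057 F [1.01 0.65 5.81] t 8.95
```

View pics/w4.png

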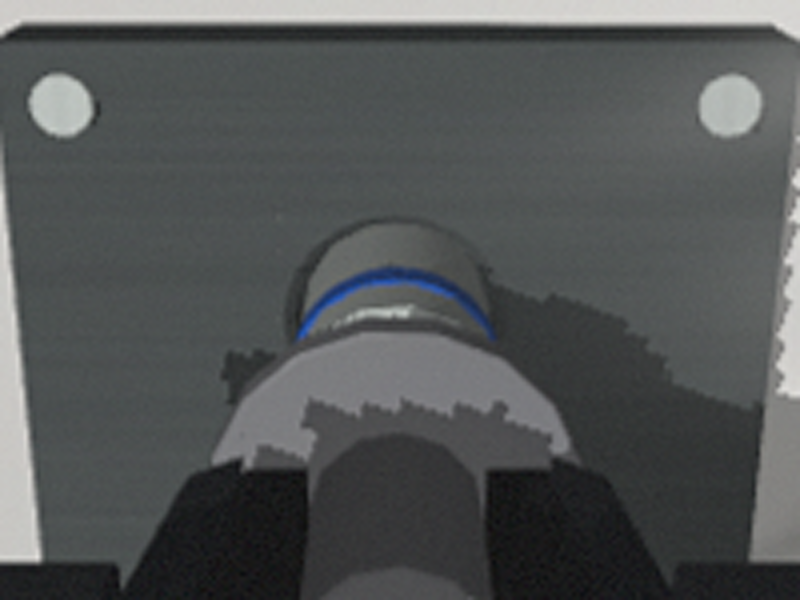

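The foot is in the recess: cup at crop (395,260), between the two screws. Now I press on slowly.

```bash
python3 -m inch '-1 0 0 0.001 0 0 0;-1 0.0001 0 0.001 0 0 0;-1 0 0 0 0 0 0;-1 0 0 0 0 0 0;-1 0 0 0 0 0 0'|grep -E 'pos|force'; python3 -m inch '-1 0.0001 0 0.001 0 0 0;-1 0 0 0.001 0 0 0;-1 0 0 0 0 0 0;-1 0 0 0 0 0 0;-1 0 0 0 0 0 0'|grep -E 'pos|force';python3 -m inch '-1 0.0001 0 0.001 0 0 0;-1 0 0 0 0 0 0;-1 0 0 0 0 0 0;-1 0 0 0 0 0 0'|grep -E 'pos|force'
```

```text
tool_pos: [0.5, -0.01, 0.1038]
contact_force: [-0.5, 0.5, 5.3]
finger_force: 42.1
tool_pos: [0.5001, -0.01, 0.1019]
contact_force: [0.2, 1.1, 7.8]
finger_force: 42.0
tool_pos: [0.5001, -0.01, 0.1009]
contact_force: [-0.3, 0.1, 7.3]
finger_force: 42.2
```

```bash
python3 -m inch '-1 0.0001 0 0.001 0 0 0;-1 0 0 0.001 0 0 0;-1 0.0001 0 0.001 0 0 0;-1 0 0 0 0 0 0;-1 0 0 0 0 0 0;-1 0 0 0 0 0 0'|grep -E 'pos|force'; python3 -m inch '-1 0.0001 0 0.001 0 0 0;-1 0 0 0.001 0 0 0;-1 0 0 0 0 0 0;-1 0 0 0 0 0 0'|grep -E 'pos|force'; for i in 1 2 3 4 ; do python3 -m inch '-1 0 0 0 0 0 0'|grep -E 'pos|contact'; done
```

```text
tool_pos: [0.5002, -0.01, 0.0981]
contact_force: [1.0, 1.8, 9.2]
finger_force: 42.3
tool_pos: [0.5002, -0.01, 0.0962]
contact_force: [0.3, 0.5, 10.8]
finger_force: 42.3
tool_pos: [0.5002, -0.01, 0.0962]
contact_force: [-0.0, 1.1, 10.6]
tool_pos: [0.5002, -0.01, 0.0962]
contact_force: [-0.4, 0.3, 10.1]
tool_pos: [0.5002, -0.01, 0.0962]
contact_force: [-0.3, 0.4, 10.3]
tool_pos: [0.5002, -0.01, 0.0962]
contact_force: [0.1, 0.5, 10.6]
```

```bash
python3 -m inch '-1 0 0 0.001 0 0 0;-1 0 0 0 0 0 0;-1 0 0 0 0 0 0;-1 0 0 0 0 0 0;-1 0 0 0 0 0 0;-1 0 0 0 0 0 0;-1 0 0 0 0 0 0;-1 0 0 0 0 0 0;-1 0 0 0 0 0 0;-1 0 0 0 0 0 0'|grep -E 'pos|force'; python3 meas.py;python3 -m inch '-1 0 0 0 0 0 0;-1 0 0 0 0 0 0;-1 0 0 0 0 0 0;-1 0 0 0 0 0 0;-1 0 0 0 0 0 0'|grep -E 'pos|force'
```

```text
tool_pos: [0.5002, -0.01, 0.0953]
contact_force: [0.0, 0.4, 11.0]
finger_force: 42.3
axis x 0.4751 y -0.1524
0.024 front x 0.5069 72
0.032 front x 0.4915 40
0.04 front x 0.4919 31
0.048 front x 0.4919 34
0.072 front x 0.499 258
0.08 front x 0.4868 75
0.088 front x 0.4866 72
0.096 front x 0.4865 79
0.104 front x 0.4864 232
tcp 0.4763 -0.1531 0.0953 F [-0.04  0.23 10.16] t 12.22
tool_pos: [0.5002, -0.01, 0.0953]
contact_force: [-0.4, 1.1, 10.8]
finger_force: 42.4
```

Held for well over a second at about 12.3 N on the plate. I lift straight out and back off in +x to read the pointer.

```bash
python3 -m inch '-1 -0.0002 0 -0.004 0 0 0;-1 -0.0002 0 -0.004 0 0 0;-1 -0.0002 0 -0.004 0 0 0;-1 -0.0003 0 -0.005 0 0 0;-1 -0.0003 0 -0.005 0 0 0;-1 -0.0005 0 -0.01 0 0 0;-1 -0.0007 0 -0.014 0 0 0;-1 -0.0007 0 -0.014 0 0 0;-1 0 0 -0.014 0 0 0;-1 0.03 0 -0.014 0 0 0;-1 0.04 0 -0.014 0 0 0;-1 0.04 0 0 0 0 0;-1 0.04 0 0 0 0 0;-1 0 0 0 0 0 0;-1 0 0 0 0 0 0;-1 0 0 0 0 0 0;-1 0 0 0 0 0 0'|grep -E 'pos|force'
python3 - <<'E'
from h import *
a=[]
for n in("scene","wrist"):
    K,V=cam(n); p,d=snapshot(n); np.savez(n+"5.npz",p=p,d=d,K=K,V=V)
    u=lambda X:(lambda c:(K@c/c[2])[:2].round(1))(V[:3,:3]@np.array(X)+V[:3,3])
    e=np.array([np.cos(.291),np.sin(.291)]); f=np.array([-e[1],e[0]])
    c=.475*e-.1525*f
    for l,h in((-.042,.07),(-.019,.07),(-.042,.116)): print(n,l,h,u([*(c+l*e),h]))
    if n=="scene": cv2.imwrite("pics/s5.png",cv2.resize(p[155:225,285:365,::-1],None,fx=8,fy=8,interpolation=2))
    else: cv2.imwrite("pics/w5.png",p[:,:,::-1])
E
```

```text
tool_pos: [0.6427, 0.0325, 0.1888]
contact_force: [0.2, -0.7, -0.5]
finger_force: 41.5
scene -0.042 0.07 [326.8 180.4]
scene -0.019 0.07 [325.2 186.9]
scene -0.042 0.116 [327.  170.7]
wrist -0.042 0.07 [318.5 381.5]
wrist -0.019 0.07 [318.5 363. ]
wrist -0.042 0.116 [318.5 427.2]
```

View pics/s5.png

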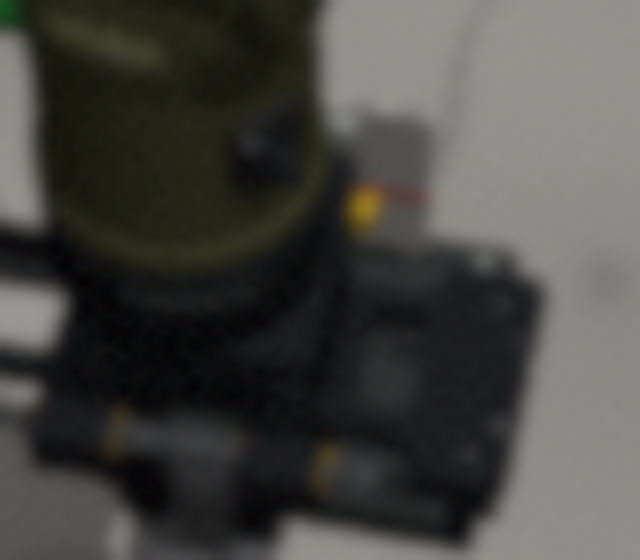

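View pics/w5.png

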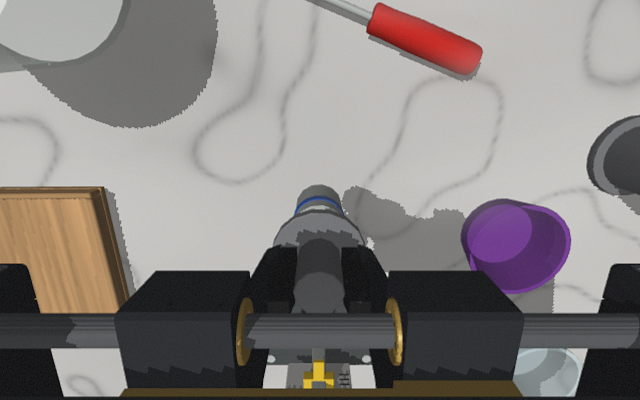

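The scene crop shows the yellow pointer at (365,205), just at or below the red line at (400,195). The wrist view cuts the pointer off at (319,380), so I need a better view. I move farther out and up.

```bash
python3 -m inch '-1 0.03 0 -0.015 0 0 0;-1 0.03 0 -0.015 0 0 0;-1 0.03 0 -0.015 0 0 0;-1 0 0 -0.01 0 0 0;-1 0 0 0 0 0 0;-1 0 0 0 0 0 0;-1 0 0 0 0 0 0;-1 0 0 0 0 0 0'|grep -E 'pos|force'
python3 - <<'E'
from h import *
n="wrist"
K,V=cam(n); p,d=snapshot(n); np.savez(n+"6.npz",p=p,d=d,K=K,V=V)
I=p.astype(int); ym=(I[...,0]>I[...,2]+60)&(I[...,1]>I[...,2]+40)&(I[...,1]*1.0>.6*I[...,0]); rm=(I[...,0]>I[...,1]+60)&(I[...,0]>I[...,2]+60)
for m in(ym,rm):
    m[:, :250]=0; m[:,390:]=0; m[:300]=0
    v,u=np.nonzero(m); print(len(v), (u.min(),u.max(),v.min(),v.max()) if len(v) else "")
cv2.imwrite("pics/w6.png",cv2.resize(p[300:400,255:385,::-1],None,fx=6,fy=6,interpolation=2))
E
```

```text
tool_pos: [0.7316, 0.0593, 0.2385]
contact_force: [-0.8, -0.7, -1.8]
finger_force: 41.6
4 (np.int64(388), np.int64(389), np.int64(311), np.int64(312))
0
```

View pics/w6.png

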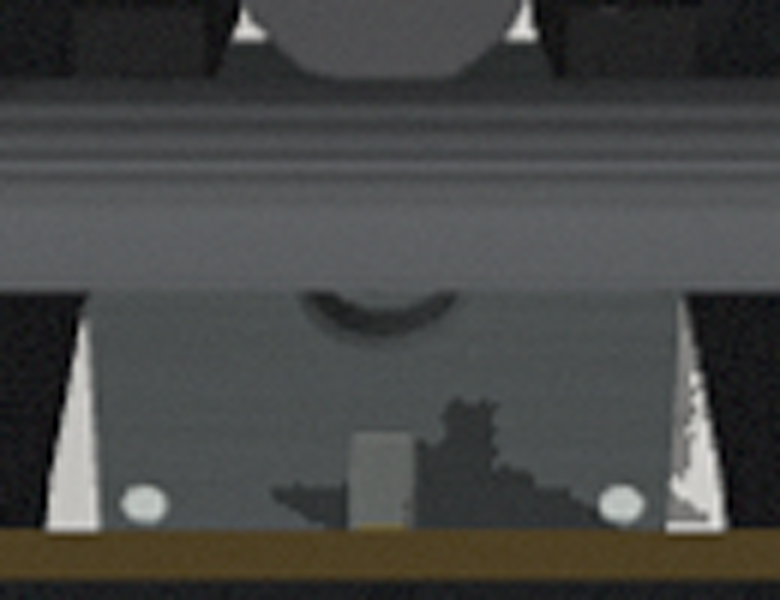

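The crop shows only the recess and the post top; the pointer is hidden behind the bar. Viewing is used up, so I go back to the first look's pose, with the tilt undone, and measure numerically.

```bash
python3 -m inch '-1 -0.03 0 0 0 0.025 0;-1 -0.03 0 0 0 0.025 0;-1 -0.027 0 0 0 0 0;-1 0 0 -0.01 0 0 0;-1 0 0 0 0 0 0;-1 0 0 0 0 0 0;-1 0 0 0 0 0 0;-1 0 0 0 0 0 0'|grep -E 'pos|rot'
cat > ptr.py <<'E'
from h import *
n="wrist"
K,V=cam(n); p,d=snapshot(n); np.savez("ptr.npz",p=p,d=d,K=K,V=V)
e=np.array([np.cos(.291),np.sin(.291)]); f=np.array([-e[1],e[0]]); c=.475*e-.1525*f
def proj(l,w,h):
    q=V[:3,:3]@np.array([*(c+l*e+w*f),h])+V[:3,3]; return (K@q/q[2])[:2].round(1)
for h in(.066,.068,.07,.072): print(h,"board",proj(-.042,0,h),"tip",proj(-.019,0,h))
I=p.astype(int); ym=(I[...,0]>I[...,2]+50)&(I[...,1]>I[...,2]+30)&(I[...,1]>.6*I[...,0]); rm=(I[...,0]>I[...,1]+35)&(I[...,0]>I[...,2]+35)&~ym
P=pts(d,K,V)
for nm,m in(("yel",ym),("red",rm)):
    m=m.copy(); m[:, :270]=0; m[:,370:]=0; m[:330]=0
    for v in range(340,400):
        u=np.nonzero(m[v])[0]
        if len(u)>2:
            q=np.median(P[v,u],0); print(nm,v,u.min(),u.max(),"l",(q[:2]@e-.475).round(4),"h",q[2].round(4))
E
python3 ptr.py
```

```text
tool_pos: [0.6509, 0.0357, 0.2512]
eef_rot: [0.989, 0.146, 0.0, -0.0]
0.066 board [319. 353.] tip [319.1 336. ]
0.068 board [319.  354.2] tip [319.1 337.2]
0.07 board [319.  355.5] tip [319.1 338.4]
0.072 board [319.  356.8] tip [319.1 339.6]
yel 348 315 323 l -0.0334 h 0.0684
yel 349 306 331 l -0.037 h 0.0623
yel 350 306 331 l -0.0371 h 0.0642
yel 351 306 331 l -0.0377 h 0.0656
yel 352 306 331 l -0.0384 h 0.0672
yel 353 306 331 l -0.0395 h 0.0684
yel 354 306 332 l -0.0412 h 0.0686
yel 355 306 332 l -0.0418 h 0.0691
yel 356 306 332 l -0.0474 h 0.0689
yel 357 306 332 l -0.0485 h 0.0686
yel 358 306 332 l -0.0501 h 0.069
yel 359 306 331 l -0.0481 h 0.0685
yel 360 306 331 l -0.0494 h 0.0687
yel 361 306 331 l -0.051 h 0.0684
yel 362 306 331 l -0.0521 h 0.0692
red 362 292 346 l -0.0508 h 0.0692
red 363 290 347 l -0.0517 h 0.0702
red 364 291 347 l -0.0526 h 0.0711
```

The pointer's upper face is at about 68.7 mm and the red line centre at about 70.2 mm, with the whole line visible above the pointer. The spring is tired, so it goes in the ramekin.

```bash
python3 -m inch '-1 -0.0228 0.0234 0 0 0 0;-1 -0.0228 0.0234 0 0 0 0;-1 -0.0228 0.0234 0 0 0 0;-1 -0.0228 0.0234 0 0 0 0;-1 -0.0228 0.0234 0 0 0 0;-1 -0.0228 0.0234 0 0 0 0;-1 -0.0228 0.0234 0 0 0 0;-1 -0.0228 0.0234 0 0 0 0;-1 -0.0228 0.0234 0 0 0 0;-1 -0.0228 0.0234 0 0 0 0;-1 0 0 0 0 -0.025 0;-1 0 0 0 0 -0.025 0;-1 0 0 0 0 0 0;-1 0 0 0 0 0 0;-1 0 0 0 0 0 0;-1 0 0 0 0 0 0'|grep -E 'pos|rot|force'; python3 go.py .5008 -.2545 .145 .291
python3 - <<'E'
from h import *
# ramekin and cup in wrist view
K,V=cam("wrist"); p,d=snapshot("wrist"); P=pts(d,K,V)
m=(abs(P[...,0]-.5)<.07)&(abs(P[...,1]+.255)<.07)&(P[...,2]>.036)&(P[...,2]<.052)&(d>0)
q=P[m]; print(len(q), cv2.minEnclosingCircle((q[:,:2]*1000).astype(np.float32)) if len(q)>5 else "")
e=np.array([np.cos(.291),np.sin(.291)])
c=P[:,315:324].reshape(-1,3); c=c[(c[:,2]>.13)&(c[:,2]<.24)]
for lo in np.arange(.13,.23,.01):
    k=(c[:,2]>=lo)&(c[:,2]<lo+.01)
    if k.sum()>3: print(round(lo,3),np.percentile(c[k][:,:2]@e,90).round(4))
E
```

```text
tool_pos: [0.4992, -0.2543, 0.2515]
eef_rot: [0.989, 0.146, -0.025, 0.004]
contact_force: [0.4, 0.4, -2.0]
finger_force: 41.4
tcp [ 0.4992 -0.2543  0.2515] shift [0.0068 0.0007 0.1063] turn [-0.0001  0.0498  0.0019] F [ 0.43  0.43 -1.95] grip 41.4 0.237 t 16.92
1417 ((500.86444091796875, -254.5192413330078), 45.64736557006836)
0.15 0.4204
0.16 0.4204
0.17 0.4204
0.18 0.421
0.19 0.4203
0.22 0.4282
```

```bash
python3 -m inch '-1 0.001 0 0.02 0 0 0;-1 0.001 0 0.02 0 0 0;-1 0.001 0 0.02 0 0 0;-1 0.001 0 0.02 0 0 0;-1 0.001 0 0.02 0 0 0;-1 0.001 0 0.02 0 0 0;-1 0.001 0 0.012 0 0 0;-1 0 0 0.008 0 0 0;-1 0 0 0 0 0 0;-1 0 0 0 0 0 0;-1 0 0 0 0 0 0;-1 0 0 0 0 0 0'|grep -E 'pos|force'; python3 -m inch '-1 0 0 0.004 0 0 0;-1 0 0 0.002 0 0 0;-1 0 0 0 0 0 0;-1 0 0 0 0 0 0;-1 0 0 0 0 0 0'|grep -E 'pos|force'
```

```text
tool_pos: [0.4998, -0.255, 0.1125]
contact_force: [0.3, -0.4, -1.2]
finger_force: 41.4
tool_pos: [0.4988, -0.2548, 0.1055]
contact_force: [-0.4, 0.0, -0.9]
finger_force: 41.4
```

```bash
python3 -m inch '-1 0 0 0.0015 0 0 0;-1 0 0 0 0 0 0;-1 0 0 0 0 0 0;-1 0 0 0 0 0 0'|grep -E 'pos|contact'; python3 -m inch '-1 0 0 0.0015 0 0 0;-1 0 0 0 0 0 0;-1 0 0 0 0 0 0;-1 0 0 0 0 0 0'|grep -E 'pos|contact'
```

```text
tool_pos: [0.4987, -0.2548, 0.104]
contact_force: [0.7, -1.1, -2.1]
tool_pos: [0.4989, -0.2549, 0.1028]
contact_force: [0.1, -0.0, 3.6]
```

Touched the floor. I release and lift.

```bash
python3 -m inch '-0.48 0 0 -0.0005 0 0 0;-0.4 0 0 0 0 0 0;-0.3 0 0 0 0 0 0;-0.1 0 0 0 0 0 0;0.2 0 0 0 0 0 0;0.2 0 0 0 0 0 0;0.2 0 0 0 0 0 0;0.2 0 0 -0.01 0 0 0;0.2 -0.0005 0 -0.01 0 0 0;0.2 -0.001 0 -0.02 0 0 0;0.2 -0.001 0 -0.02 0 0 0;0.2 0 0 -0.03 0 0 0;0.2 0 0 -0.03 0 0 0;0.2 -0.03 0 -0.02 0 0 0;0.2 -0.03 0 -0.02 0 0 0;0.2 0 0 0 0 0 0;0.2 0 0 0 0 0 0;0.2 0 0 0 0 0 0;0.2 0 0 0 0 0 0' 10|grep -E 'clock|pos|force|open'
python3 - <<'E'
from h import *
for n in("wrist","scene"):
    K,V=cam(n); p,d=snapshot(n); P=pts(d,K,V)
    b=(abs(P[...,0]-.5)<.06)&(abs(P[...,1]+.255)<.06)&(d>0)
    for lo,hi in((.03,.052),(.076,.09),(.1,.125)):
        m=b&(P[...,2]>lo)&(P[...,2]<hi); q=P[m]
        if len(q)>5: print(n,lo,len(q),q.mean(0).round(4),np.round(cv2.minEnclosingCircle((q[:,:2]*1000).astype(np.float32))[0],1))
    print(n,"zmax",P[b][:,2].max())
E
```

```text
clock: 20.63
tool_pos: [0.4472, -0.2696, 0.2654]
contact_force: [-0.9, 0.1, 0.4]
opening: 0.603
finger_force: 0.0
wrist 0.03 2324 [ 0.5017 -0.2547  0.0409] [ 501.  -254.6]
wrist 0.076 1629 [ 0.4994 -0.2535  0.0834] [ 497.9 -254.1]
wrist 0.1 576 [ 0.4984 -0.254   0.115 ] [ 498.  -254.1]
wrist zmax 0.35174879103865864
scene 0.03 265 [ 0.5082 -0.2492  0.0413] [ 503.  -254.4]
scene 0.076 127 [ 0.5032 -0.2505  0.0839] [ 497.3 -255.2]
scene 0.1 61 [ 0.5014 -0.2519  0.1129] [ 500.1 -253.6]
scene zmax 0.5903383524464537
```

The unit stands upright: flange and knob are concentric, and the top is at 115 to 116 mm, which fits the ramekin floor. The hand is clear.

```bash
python3 -c "
from plant import r; print(r.finish_job())"
```

```text
the job is handed in; nothing more can be done
None
```

I pressed the spring unit in the recess at about 12 N and held it for over a second. The pointer ended about 1.5 mm below the red line by the wrist camera's depth reading, so the spring is tired. The unit now stands upright and released in the clear glass ramekin, and the job is handed in (no verdict came back).

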